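# Clamp a mainspring barrel in a slip-clutch vice

### The arm

A 6-joint arm with a two-finger parallel gripper is mounted at the origin on the work surface. World frame = base frame: x ahead of the robot, y to its left, z up, the work surface at z = 0. Lengths are in m, angles in rad, forces in N, time in s.
With the tool pointing down it reaches from about 0.35 to 0.975 m from the base axis. Payload 4.9 kg.
Tool frame: the origin (TCP) lies on the centre line of the jaws, within the pads' length; the fingertips stand manip.tcp_to_tips ahead of it and the grasp point (between the pads) is the TCP (manip.tcp_to_tips is the distance from the TCP to the fingertips, in m); y points along the fingers, z is the direction in which the jaws open and shut, and the axes are right-handed (so a half turn about y gives the same grasp; the last joint's range is limited). The gripper opens to 85 mm and grips with 20 to 120 N. Pads are 22 mm wide; open, the fingers measure 114 mm over their backs; the gripper's body (76 mm by 85 mm) begins 54 mm behind the grasp point. The pads swing forward as they close: fully open they stand 13 mm farther back than shut.
Start: joints at [-1.437, 0.053, 1.613, -0, 1.476, -0.119], TCP at [0.156, -0.605, 0.25] pointing down, gripper open.
Joint ranges: [-3.01, 3.01], [-1.01, 2.22], [0.06, 2.58], [-1.02, 4.17], [0.09, 2.62], [-3.14, 3.14]. Speed limits (rad/s): [2.57, 2.57, 3.14, 3.14, 3.14, 3.14].

### API

Orientations are given as a unit quaternion [w, x, y, z].
In Python, from plant import manip gives the robot as it stands.
- The arm moves only by the tool apply_moves, never from a script. Its argument "moves" is a list of rows, each a list of 7 numbers: the gripper's target within -1 to 1 (shut at 1, half-way at 0, fully open at -1), then the shift along the tool's x, y, z in mm, then the turn, a rotation vector about the tool's x, y, z in degrees. A call has 1 to 20 rows; each row shifts and turns the commanded pose from where the row before left it, along the tool's axes as they then stand; what a row does not reach is not made up. A row lasts 1/10 s, in which the tool goes at most 50 mm and 8.59 degrees, less where a joint would pass 70% of its speed; a pose out of reach is approached as far as the arm can. A call with a gripper value outside its range is refused whole. The fingers move at their own pace and stop on an object; the grip force is fixed at half the most. Time passes only in rows, so rows that do not move let the fingers close. It gives the time, the measured TCP pose, the force and the opening at its end, in the units of the state.
- manip.state(): the state, without advancing time (a new reading comes with each control period).
- manip.grab_frame(name): name is "scene" or "top" or "wrist"; returns the picture (480x640x3 uint8, blue, green, red); there is no depth.
- manip.calibration(name): a dict with "mtx" (3x3 intrinsics, pixels), "T" (4x4, takes a point from camera to world coordinates); the wrist camera has in their place "T_tool_cam" (4x4, takes a point from camera to tool coordinates, whose origin is the TCP and whose axes are the tool frame's). Camera axes: x right, y down, z forward; pixel columns grow to the right and rows downward; lengths in m; the calibration is good to about 2 mm. A picture is of the moment at which its call begins: read the wrist's pose just before it. calibration takes no time and is no camera call.
- manip.job_done(): hands the job in, once; it reports no verdict.
The state is a dict: "time": time; "joint_pos": joint angles; "joint_vel": joint speeds; "joint_efforts": joint torques, N m; "tool_pos": TCP position; "tool_rot": TCP orientation; "contact_force": force on the tool from outside, world axes, zero at the start; "ft_torque": the same for the moment, N m; "gripper_width": opening from 0.0 (shut) to 1.0 (fully open).
Only numpy, scipy, OpenCV 4.12 (cv2) and the standard library are available. Lean on these libraries where they do the work, as an engineer would, in place of code of your own. Each camera call takes 0.05 s, during which the arm holds its last target. There are 200 camera calls.

### The job

Stand the brass mainspring barrel upright in the ring mark of the little green vice, between its two stop pins and its sliding jaw, and let go of it. Then turn the vice's ridged aluminium knob clockwise (seen from above) until its slip clutch clicks once, at most twice, so that the barrel is left clamped against the pins, and let go. Handle the vice gently, taking the knob with a light grip, and leave the other things on the table alone.

Things in the scene. Friction and masses are not known exactly. Their poses are not given: they have to be found in the camera images.
- barrel_center (a point): centre (half-way up) of the loose tarnished-brass mainspring barrel: a plain upright drum, 40 mm diameter, 24 mm high, about 0.14 kg, fine teeth around its foot; z is its axis and points up.
- jig: the small green vice, fixed to the table: base plate 160 x 80 mm, 16 mm thick; origin at the centre of the plate's underside, x along the plate, z up. The nest (ring mark) is at x = -42 mm. At x = +40 mm stands a gear housing, 50 x 50 mm, its top 44 mm above the table, with the knob on it.
- pins (a point): point half-way between two steel stop pins (6 mm thick, 13 mm to either side along y), at their tops 34 mm above the table. From the opposite side of the nest a steel jaw, 26 mm wide, top also at 34 mm, slides towards them. The nest is open to +y and -y: lower the barrel in with the fingers on its +y and -y sides. Axes as the vice's.
- nest (a point): where the barrel's centre is when it stands on the plate and touches both stop pins: 28 mm above the table; axes as the vice's. Put down within about 5 mm of here, it is pushed home by the jaw; 3 mm towards +x keeps it clear of the pins. The jaw face starts 6 to 13 mm clear of a barrel standing here.
- knob_grip (a point): point on the upright axis of the round ridged aluminium knob, at the height to grip it, 72 mm above the table. Knob: 40 mm diameter, sides from 53 to 83 mm above the table. It turns without end, clockwise closes the jaw by 4 mm per rad; take it in several grasps. Its bearing is delicate: grip with 5 to 20 N per finger. It stays where it is left.
- knob_top (a point): centre of the knob's top, 84 mm above the table. A white radial line is on the knob and a red one on the 13 mm wide dark spindle end in its middle; they point the same way until the clutch slips. Turning takes about 0.06 N m while the jaw runs free, and 0.1 to 0.15 N m just before a click.
- knob (a joint): slip of the clutch (rad): angle of the knob past its spindle, 0 at the start, growing clockwise from above. It stays near 0 while the jaw runs free; once the barrel stops the jaw it grows, with clicks at 0.26, 0.79 and 1.31 rad (turning resistance rises, then drops, at each).
- canister_center (a point): centre of the squat amber glass canister with ridged aluminium cap, 62 mm diameter, 50 mm high; a bystander.
- key: blued steel winding key lying flat, about 60 x 34 x 6 mm, origin under its shank; a bystander.
- spacer_a: ivory-coloured bone ring, 22 mm across, 8 mm high, origin under its centre; a bystander.
- spacer_b: a second such bone ring; a bystander.
- driver: screwdriver lying on the table, 150 mm long; a bystander.
- gear: brass gear wheel lying flat, 46 mm across, 10 mm high with its arbor, origin under its centre; a bystander.
Mind the look-alikes: they are no part of the job. Several things look just like the part that bears barrel_center: the one meant starts farthest to the robot's left. Leave any pink look-alike of the jig alone.

How it is judged:
By the outcome, as a careful person would: the job done as asked, in the order asked, and still so for the second after the job is handed in, with the robot touching nothing.
It also fails if it takes over 72 s, if anything falls off the work surface, if the arm or the gripper's body presses on something with over 40 N, if the wrist force passes 120 N, or if a joint passes its speed limit or range.

## Working session

There is one attempt and no reset: what is moved stays moved. The work goes in short steps, Python scripts to look and compute and a tool call to move; the robot and the scene stay as the last step left them, time stands still between calls to the robot, and variables do not carry over. Pictures are saved under pics/ and viewed, about 8 in all and at most 12, crops included, and the job is handed in when it is done.

Besides the shell and the picture viewer there is one more tool, called after "Request:" as name(argument=value, ...), one argument or row to a line, values as JSON. apply_moves: Moves the arm, as the interface text tells. Its arguments: {"type":"object","properties":{"moves":{"type":"array","items":{"type":"array","items":{"type":"number"}}}},"required":["moves"]}

```bash
ls; mkdir -p pics; cat > h.py <<'E'
import numpy as np, cv2
from plant import manip
from scipy.spatial.transform import Rotation as R
def q2m(q): return R.from_quat([q[1],q[2],q[3],q[0]]).as_matrix()
def px2w(cam,u,v,z):
    c=manip.calibration(cam); K=np.array(c["mtx"]); T=np.array(c["T"])
    d=T[:3,:3]@np.linalg.solve(K,[u,v,1.]); o=T[:3,3]; return o+d*(z-o[2])/d[2]
def w2px(cam,p):
    c=manip.calibration(cam); K=np.array(c["mtx"]); T=np.array(c["T"])
    q=K@(T[:3,:3].T@(np.array(p)-T[:3,3])); return q[:2]/q[2]
E
python3 - <<'E'
from h import *
s=manip.state(); print(s); print(manip.tcp_to_tips)
for n in("scene","top"):
    cv2.imwrite(f"pics/{n}0.png",manip.grab_frame(n)); c=manip.calibration(n); print(n,c)
print(manip.calibration("wrist"))
E
```

```text
pics
{'time': 0.0, 'joint_pos': array([-1.43699729e+00,  5.33356415e-02,  1.61430321e+00, -1.88698574e-06,
        1.47598323e+00, -1.19012748e-01]), 'joint_vel': array([ 0.00088028, -0.00039392, -0.00064756, -0.00054843, -0.00087838,
       -0.00062384]), 'joint_efforts': array([-2.14053267e-03, -3.93685806e+01, -3.70177603e+01, -3.23602035e-04,
        7.05950733e-03,  5.14505388e-06]), 'tool_pos': array([ 0.15624335, -0.60455223,  0.24907063]), 'tool_rot': array([ 0.08913867, -0.08915061,  0.70218218, -0.70074721]), 'contact_force': array([ 0.41287075,  0.17982393, -0.25433766]), 'ft_torque': array([ 0.0276048 , -0.00727662,  0.02078661]), 'gripper_width': 1.0007409244608858}
0.019
scene {'mtx': array([[524.04123521,   0.        , 320.44762138],
       [  0.        , 524.04123521, 242.34387256],
       [  0.        ,   0.        ,   1.        ]]), 'T': array([[ 0.8041177 ,  0.34674378, -0.48287004,  1.16195041],
       [ 0.59436682, -0.48408817,  0.64217344, -0.75962261],
       [-0.01108203, -0.80338496, -0.59535686,  0.7657436 ],
       [ 0.        ,  0.        ,  0.        ,  1
[... 250 characters left out ...]
    [-0.99939216,  0.00649874,  0.03425033, -0.04070728],
       [-0.03476096, -0.11123345, -0.99318618,  0.96324281],
       [ 0.        ,  0.        ,  0.        ,  1.        ]])}
{'mtx': array([[411.87011805,   0.        , 318.28227635],
       [  0.        , 411.87011805, 240.97889206],
       [  0.        ,   0.        ,   1.        ]]), 'T_tool_cam': array([[-1.93033527e-04,  9.44368967e-01,  3.28887847e-01,
        -8.47118140e-02],
       [ 4.60812982e-04, -3.28887734e-01,  9.44368914e-01,
        -1.23995319e-01],
       [ 9.99999875e-01,  3.33850652e-04, -3.71691121e-04,
        -8.20194717e-04],
       [ 0.00000000e+00,  0.00000000e+00,  0.00000000e+00,
         1.00000000e+00]])}
```

View pics/top0.png

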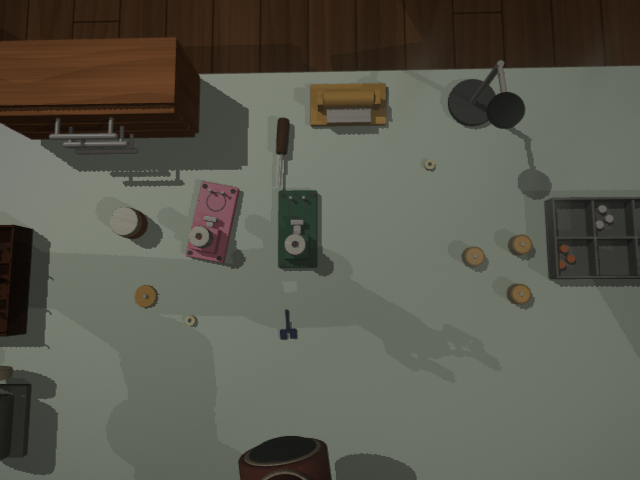

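View pics/scene0.png

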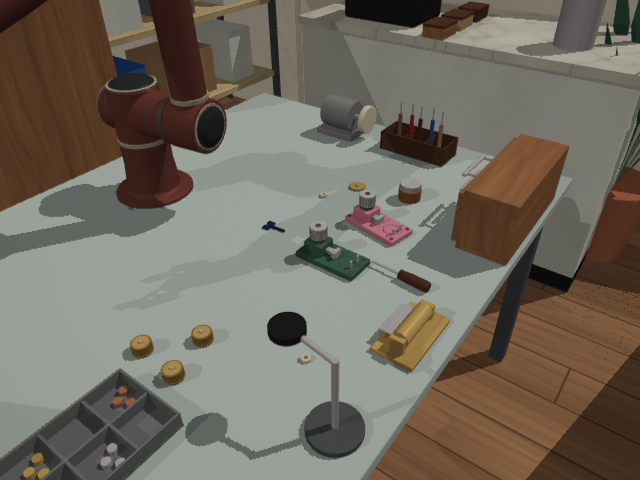

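Top view: three drum look-alikes at about (473,257), (521,244) and (519,294). World +y (robot's left) is image left, so (473,257) is the one meant. The green vice is at about (298,229), with the knob at (295,244) and the nest towards the top of the image. I'll confirm both in one enlarged crop.

```bash
python3 - <<'E'
from h import *
im=cv2.imread("pics/top0.png")
a=cv2.resize(im[180:280,268:328],None,fx=6,fy=6,interpolation=cv2.INTER_CUBIC)
b=cv2.resize(im[225:310,450:540],None,fx=4.4,fy=4.4,interpolation=cv2.INTER_CUBIC)
c=np.zeros((600,360+b.shape[1],3),np.uint8); c[:,:360]=a; c[:b.shape[0],360:]=b
c=cv2.convertScaleAbs(c,alpha=1.6); cv2.imwrite("pics/crop1.png",c)
for p in((473,257),(521,244),(519,294)): print(p,px2w("top",*p,0.024))
print(px2w("top",295,244,.084), px2w("top",298,195,.034))
E
```

```text
(473, 257) [ 0.54315733 -0.3259921   0.024     ]
(521, 244) [ 0.5685407  -0.42134826  0.024     ]
(519, 294) [ 0.46978494 -0.41241183  0.024     ]
[0.56480017 0.02418596 0.084     ] [0.67001744 0.02196665 0.034     ]
```

View pics/crop1.png

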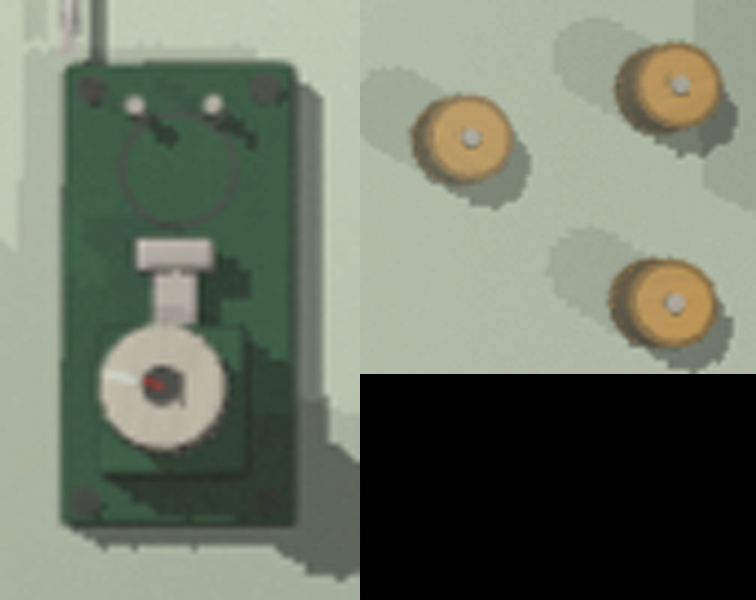

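```bash
python3 - <<'E'
from h import *
f=lambda u,v,z: px2w("top",268+(u+.5)/6-.5,180+(v+.5)/6-.5,z)
for n,u,v,z in [("c1",65,63,.016),("c2",297,63,.016),("c3",297,525,.016),("c4",65,525,.016),("pinL",134,104,.034),("pinR",213,104,.034),("ring",180,168,.016),("knob",162,386,.084),("spind",162,385,.084),("jawL",136,240,.034),("jawR",214,240,.034)]: print(n,f(u,v,z).round(4))
g=lambda u,v,z: px2w("top",450+(u-360+.5)/4.4-.5,225+(v+.5)/4.4-.5,z)
print("barrel",g(468,138,.024),g(472,137,.027))
s=manip.state(); print(q2m(s["tool_rot"]).round(3))
# scene check
for p in ([.543,-.328,.024],[.565,.0245,.084],[.671,.022,.034]): print(w2px("scene",p))
E
```

```text
c1 [0.6847 0.0637 0.016 ]
c2 [ 0.6839 -0.0162  0.016 ]
c3 [ 0.5251 -0.0156  0.016 ]
c4 [0.5254 0.0628 0.016 ]
pinL [0.6662 0.0383 0.034 ]
pinR [0.666  0.0117 0.034 ]
ring [0.6476 0.024  0.016 ]
knob [0.565 0.025 0.084]
spind [0.5653 0.025  0.084 ]
jawL [0.6198 0.0375 0.034 ]
jawR [0.6196 0.0113 0.034 ]
barrel [ 0.54518392 -0.32835296  0.024     ] [ 0.54537662 -0.32923398  0.027     ]
[[-0.968 -0.     0.25 ]
 [-0.25   0.002 -0.968]
 [-0.    -1.    -0.002]]
[200.49128239 331.09324228]
[317.64431719 225.33598856]
[355.19979317 259.86032308]
```

Jig measured: plate 159 x 79 mm, square with the world, with its x along world −x. The pins are at x=0.666 and the nest at about (0.647, 0.0245). The knob is at (0.565, 0.025) and the barrel at (0.545, −0.328). All the sizes agree with the description. Next I move above the barrel.

Request:
apply_moves(
  moves=[
    [-0.4, 0, 0, 0, 0, 7.25, 0],
    [-0.4, 0, 0, 0, 0, 7.25, 0],
    [-0.4, -35, 0, -25, 0, 0, 0],
    [-0.4, -35, 0, -25, 0, 0, 0],
    [-0.4, -35, 0, -25, 0, 0, 0],
    [-0.4, -35, 0, -25, 0, 0, 0],
    [-0.4, -35, 0, -25, 0, 0, 0],
    [-0.4, -35, 0, -25, 0, 0, 0],
    [-0.4, -35, 0, -25, 0, 0, 0],
    [-0.4, -35, 0, -25, 0, 0, 0],
    [-0.4, -35, 0, -25, 0, 0, 0],
    [-0.4, -35, 0, -25, 0, 0, 0],
    [-0.4, -38, 30, -26, 0, 0, 0],
    [-0.4, 0, 40, 0, 0, 0, 0],
    [-0.4, 0, 40, 0, 0, 0, 0],
    [-0.4, 0, 0, 0, 0, 0, 0],
    [-0.4, 0, 0, 0, 0, 0, 0],
  ],
)

```text
time: 1.8
tool_pos: [0.5405, -0.3313, 0.1424]
tool_rot: [-0.001, -0.0, 0.708, -0.707]
contact_force: [0.5, -1.0, 1.2]
gripper_width: 0.696
```

```bash
cat >> h.py <<'E'
def wcam():
    s=manip.state(); Rm=q2m(s["tool_rot"]); im=manip.grab_frame("wrist"); T=np.eye(4); T[:3,:3]=Rm; T[:3,3]=s["tool_pos"]
    c=manip.calibration("wrist"); return im,T@np.array(c["T_tool_cam"]),np.array(c["mtx"]),s
def ray(T,K,u,v,z):
    d=T[:3,:3]@np.linalg.solve(K,[u,v,1.]); o=T[:3,3]; return o+d*(z-o[2])/d[2]
def proj(T,K,p):
    q=K@(T[:3,:3].T@(np.array(p)-T[:3,3])); return q[:2]/q[2]
E
python3 - <<'E'
from h import *
im,T,K,s=wcam(); np.savez("w1.npz",T=T,K=K)
print(s["tool_pos"],q2m(s["tool_rot"]).round(4),s["joint_pos"].round(3),s["gripper_width"],s["contact_force"],s["time"])
p=np.array([.5452,-.3284,.024])
a=np.linspace(0,2*np.pi,60)
pts=np.array([proj(T,K,p+.02*np.array([np.cos(t),np.sin(t),0])) for t in a])
cv2.polylines(im,[pts.round().astype(int)],True,(0,0,255),1); print(proj(T,K,p))
cv2.imwrite("pics/w1.png",im)
E
```

```text
[ 0.54045386 -0.33125134  0.14237748] [[-1.0e+00 -1.8e-03 -4.0e-04]
 [ 4.0e-04  1.4e-03 -1.0e+00]
 [ 1.8e-03 -1.0e+00 -1.4e-03]] [-0.667  0.161  1.682  0.     1.301  0.904] 0.6958064124215888 [ 0.52599163 -1.04668257  1.2142471 ] 1.8
[315.29620652 233.53263288]
```

View pics/w1.png

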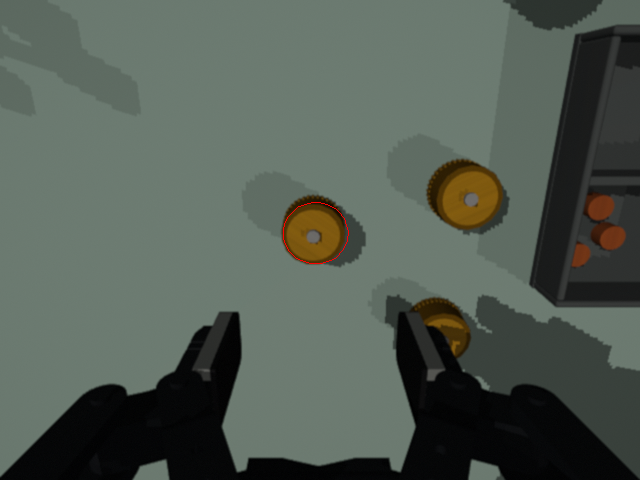

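The wrist view shows the leftmost drum at (315,233), and the projected outline fits it within about a pixel. I centre and descend.

Request:
apply_moves(
  moves=[
    [-0.4, -5, 20, -3, 0, 0, 0],
    [-0.4, 0, 30, 0, 0, 0, 0],
    [-0.4, 0, 30, 0, 0, 0, 0],
    [-0.4, 0, 25, 0, 0, 0, 0],
    [-0.4, 0, 13, 0, 0, 0, 0],
    [-0.2, 0, 0, 0, 0, 0, 0],
    [-0.05, 0, 0, 0, 0, 0, 0],
    [0.0, 0, 0, 0, 0, 0, 0],
  ],
)

```text
time: 2.65
tool_pos: [0.5474, -0.3297, 0.0277]
tool_rot: [-0.001, -0.001, -0.706, 0.708]
contact_force: [-0.4, -0.4, -0.1]
gripper_width: 0.499
```

Request:
apply_moves(
  moves=[
    [0.04, 0, 3, 0, 0, 0, 0],
    [0.04, 0, 0, 0, 0, 0, 0],
  ],
)

```text
time: 2.85
tool_pos: [0.5463, -0.3288, 0.0227]
tool_rot: [-0.0, -0.0, -0.707, 0.707]
contact_force: [-0.2, -0.2, -0.0]
gripper_width: 0.482
```

Request:
apply_moves(
  moves=[
    [0.07, 0, 0, 0, 0, 0, 0],
    [0.07, 0, 0, 0, 0, 0, 0],
  ],
)

```text
time: 3.05
tool_pos: [0.5462, -0.3289, 0.0226]
tool_rot: [-0.0, -0.0, -0.707, 0.707]
contact_force: [-1.1, -0.2, 1.8]
gripper_width: 0.468
```

Request:
apply_moves(
  moves=[
    [0.1, 0, 0, 0, 0, 0, 0],
    [0.1, 0, 0, 0, 0, 0, 0],
  ],
)

```text
time: 3.25
tool_pos: [0.5463, -0.3289, 0.0228]
tool_rot: [-0.0, -0.0, -0.707, 0.707]
contact_force: [-2.3, -0.1, 4.3]
gripper_width: 0.452
```

Request:
apply_moves(
  moves=[
    [0.14, 0, 0, 0, 0, 0, 0],
    [0.14, 0, 0, 0, 0, 0, 0],
  ],
)

```text
time: 3.45
tool_pos: [0.5463, -0.3289, 0.023]
tool_rot: [-0.0, -0.0, -0.707, 0.707]
contact_force: [-1.5, 0.8, 6.6]
gripper_width: 0.443
```

Request:
apply_moves(
  moves=[
    [0.2, 0, 0, 0, 0, 0, 0],
    [0.2, 0, 0, 0, 0, 0, 0],
  ],
)

```text
time: 3.65
tool_pos: [0.5463, -0.3289, 0.0229]
tool_rot: [-0.0, -0.0, -0.707, 0.707]
contact_force: [-2.4, 0.8, 6.7]
gripper_width: 0.447
```

Request:
apply_moves(
  moves=[
    [0.3, 0, 0, 0, 0, 0, 0],
    [0.3, 0, 0, 0, 0, 0, 0],
  ],
)

```text
time: 3.85
tool_pos: [0.5463, -0.3289, 0.0229]
tool_rot: [-0.0, -0.0, -0.707, 0.707]
contact_force: [-1.1, 0.9, 6.5]
gripper_width: 0.447
```

Request:
apply_moves(
  moves=[
    [0.5, 0, 0, 0, 0, 0, 0],
    [0.5, 0, 0, 0, 0, 0, 0],
  ],
)

```text
time: 4.05
tool_pos: [0.5463, -0.3289, 0.023]
tool_rot: [-0.0, -0.0, -0.707, 0.707]
contact_force: [-1.5, 0.6, 5.9]
gripper_width: 0.443
```

Grip calibration on the 40 mm barrel: contact starts at a command of about 0.05 and saturates at about 0.13. A light grip on the knob should therefore be about 0.06–0.07. Now I lift and carry.

Request:
apply_moves(
  moves=[
    [0.5, 0, -20, 0, 0, 0, 0],
    [0.5, 0, -35, 0, 0, 0, 0],
    [0.5, 0, -35, 0, 0, 0, 0],
    [0.5, -8, -20, -29, 0, 0, 0],
    [0.5, -8, 0, -29, 0, 0, 0],
    [0.5, -8, 0, -29, 0, 0, 0],
    [0.5, -8, 0, -29, 0, 0, 0],
    [0.5, -8, 0, -29, 0, 0, 0],
    [0.5, -8, 0, -29, 0, 0, 0],
    [0.5, -8, 0, -29, 0, 0, 0],
    [0.5, -8, 0, -29, 0, 0, 0],
    [0.5, -8, 0, -29, 0, 0, 0],
    [0.5, -8, 0, -29, 0, 0, 0],
    [0.5, -8, 0, -29, 0, 0, 0],
    [0.5, -8, 0, -29, 0, 0, 0],
    [0.5, -3, 20, -5, 0, 0, 0],
    [0.5, 0, 20, 0, 0, 0, 0],
    [0.5, 0, 10, 0, 0, 0, 0],
    [0.5, 0, 0, 0, 0, 0, 0],
  ],
)

```text
time: 5.95
tool_pos: [0.643, 0.0245, 0.0788]
tool_rot: [-0.002, -0.002, 0.707, -0.707]
contact_force: [-0.2, 0.5, -1.5]
gripper_width: 0.445
```

```bash
python3 - <<'E'
from h import *
im,T,K,s=wcam()
print(s["tool_pos"],s["tool_rot"],s["joint_pos"].round(3),s["gripper_width"],s["contact_force"],s["time"])
for p,c in (([.647,.0244,.016],(0,0,255)),):
    pts=np.array([proj(T,K,np.array(p)+.02*np.array([np.cos(t),np.sin(t),0])) for t in np.linspace(0,6.28,60)])
    cv2.polylines(im,[pts.round().astype(int)],True,c,1)
for p in ([.666,.0383,.034],[.666,.0117,.034],[.565,.025,.084]): print(proj(T,K,p)); cv2.circle(im,tuple(int(x) for x in proj(T,K,p).round()),4,(255,0,255),1)
t=manip.grab_frame("top"); t=cv2.resize(t[150:290,240:350],None,fx=3.4,fy=3.4)
o=np.zeros((480,640,3),np.uint8);o=np.hstack([im[100:,120:520],cv2.resize(t,(374,476))[:380]])
cv2.imwrite("pics/w2.png",cv2.convertScaleAbs(o,alpha=1.5))
E
```

```text
[0.64295128 0.02451886 0.07884612] [-0.00209349 -0.00181866  0.70728461 -0.70692347] [-0.077  0.255  1.689  0.     1.203  1.494] 0.4450919247645485 [-0.16267983  0.45886946 -1.50760311] 5.95
[288.57127614 246.25521136]
[349.61991346 246.2597947 ]
[319.11553084 524.1827211 ]
```

View pics/w2.png

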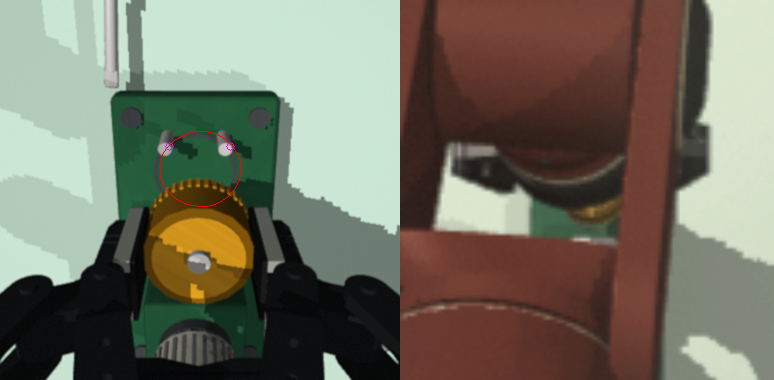

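The wrist view shows the barrel held at (319,357 full frame). The pin tops at (286,248) and (345,249) are about 1–2 mm to +y of the predicted points. I shift 1 mm and lower.

Request:
apply_moves(
  moves=[
    [0.5, -1, 15, -1, 0, 0, 0],
    [0.5, 0, 10, 0, 0, 0, 0],
    [0.5, 0, 8, 0, 0, 0, 0],
    [0.5, 0, 4, 0, 0, 0, 0],
    [0.5, 0, 1, 0, 0, 0, 0],
    [0.5, 0, 0, 0, 0, 0, 0],
    [0.5, 0, 0, 0, 0, 0, 0],
  ],
)

```text
time: 6.75
tool_pos: [0.6465, 0.0254, 0.0445]
tool_rot: [-0.0, -0.0, -0.707, 0.707]
contact_force: [1.2, 0.6, -2.0]
gripper_width: 0.446
```

Request:
apply_moves(
  moves=[
    [0.5, 2, 0, 0, 0, 0, 0],
    [0.5, 0, 2, 0, 0, 0, 0],
    [0.5, 0, 2, 0, 0, 0, 0],
    [0.5, 0, 0, 0, 0, 0, 0],
    [0.5, 0, 0, 0, 0, 0, 0],
  ],
)

```text
time: 7.25
tool_pos: [0.6439, 0.0254, 0.0398]
tool_rot: [-0.0, -0.0, 0.707, -0.707]
contact_force: [-0.0, 0.5, -1.6]
gripper_width: 0.446
```

Request:
apply_moves(
  moves=[
    [0.5, 0, 1, 0, 0, 0, 0],
    [0.5, 0, 0, 0, 0, 0, 0],
  ],
)

```text
time: 7.45
tool_pos: [0.6441, 0.0254, 0.039]
tool_rot: [-0.0, 0.0, 0.707, -0.707]
contact_force: [-0.6, 0.3, -1.0]
gripper_width: 0.444
```

Contact is just beginning. I go a touch lower, then release gradually and rise.

Request:
apply_moves(
  moves=[
    [0.5, 0, 0.5, 0, 0, 0, 0],
    [0.5, 0, 0, 0, 0, 0, 0],
  ],
)

```text
time: 7.65
tool_pos: [0.6442, 0.0254, 0.039]
tool_rot: [0.0, -0.0, -0.707, 0.707]
contact_force: [-1.0, -0.3, 1.8]
gripper_width: 0.443
```

Request:
apply_moves(
  moves=[
    [0.1, 0, 0, 0, 0, 0, 0],
    [0.0, 0, 0, 0, 0, 0, 0],
    [-0.2, 0, 0, 0, 0, 0, 0],
    [-0.4, 0, 0, 0, 0, 0, 0],
    [-0.4, 0, 0, 0, 0, 0, 0],
    [-0.4, 0, -15, 0, 0, 0, 0],
    [-0.4, 0, -30, 0, 0, 0, 0],
    [-0.4, 0, -40, 0, 0, 0, 0],
    [-0.4, 0, -30, 0, 0, 0, 0],
    [-0.4, 0, 0, 0, 0, 0, 0],
    [-0.4, 0, 0, 0, 0, 0, 0],
  ],
)

```text
time: 8.75
tool_pos: [0.6449, 0.0254, 0.1557]
tool_rot: [-0.001, -0.001, -0.707, 0.707]
contact_force: [-0.7, -0.2, -0.6]
gripper_width: 0.699
```

```bash
python3 - <<'E'
from h import *
im,T,K,s=wcam()
print(s["tool_pos"],s["tool_rot"],s["joint_pos"].round(3),s["gripper_width"],s["contact_force"],s["time"])
for p in ([.666,.0383,.034],[.666,.0117,.034],[.565,.025,.084],[.643,.0254,.04]): print(proj(T,K,p))
cv2.imwrite("pics/w3.png",cv2.convertScaleAbs(im,alpha=1.5))
E
```

```text
[0.64487906 0.02537984 0.15568334] [-0.00109935 -0.00123277 -0.70701723  0.70719439] [-0.076  0.17   1.648 -0.     1.32   1.495] 0.6988267173397619 [-0.67549586 -0.16444119 -0.58607103] 8.75
[298.56282371 207.43815613]
[341.85679239 207.43829574]
[320.32571438 398.29788258]
[319.54953942 245.9758442 ]
```

View pics/w3.png

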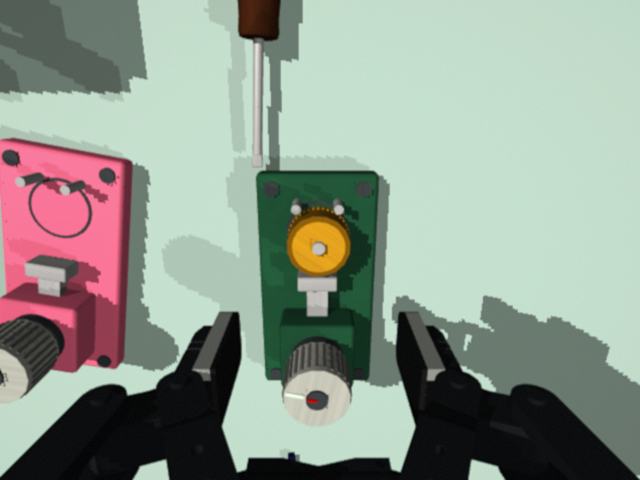

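The barrel stands upright in the nest at (319,246), just clear of the pins at (296,210) and (339,210). The jaw is clear of it at about (317,284). The knob top is at (317,400) with its white and red lines aligned. I go above the knob and pre-turn anticlockwise by 100°.

Request:
apply_moves(
  moves=[
    [-0.4, 27, 0, 0, 0, 0, 0],
    [-0.4, 27, 0, -0.5, 0, 0, 0],
    [-0.4, 26, 0, 0, 0, 0, 0],
    [-0.4, 0, 0, 0, 0, -8.4, 0],
    [-0.4, 0, 0, 0, 0, -8.4, 0],
    [-0.4, 0, 0, 0, 0, -8.4, 0],
    [-0.4, 0, 0, 0, 0, -8.4, 0],
    [-0.4, 0, 0, 0, 0, -8.4, 0],
    [-0.4, 0, 0, 0, 0, -8.4, 0],
    [-0.4, 0, 0, 0, 0, -8.4, 0],
    [-0.4, 0, 0, 0, 0, -8.4, 0],
    [-0.4, 0, 0, 0, 0, -8.4, 0],
    [-0.4, 0, 0, 0, 0, -8.4, 0],
    [-0.4, 0, 0, 0, 0, -8.4, 0],
    [-0.4, 0, 0, 0, 0, -8.4, 0],
    [-0.4, 0, 30, 0, 0, 0, 0],
    [-0.4, 0, 10, 0, 0, 0, 0],
    [-0.4, 0, 0, 0, 0, 0, 0],
    [-0.4, 0, 0, 0, 0, 0, 0],
  ],
)

```text
time: 10.7
tool_pos: [0.5636, 0.0259, 0.1129]
tool_rot: [-0.544, 0.545, -0.451, 0.45]
contact_force: [0.6, -0.8, -0.9]
gripper_width: 0.695
```

```bash
python3 - <<'E'
from h import *
im,T,K,s=wcam()
print(s["tool_pos"],q2m(s["tool_rot"]).round(4),s["joint_pos"].round(3),s["gripper_width"],s["contact_force"],s["ft_torque"],s["time"])
p=np.array([.5645,.0258,.084]); print(proj(T,K,p),proj(T,K,s["tool_pos"]*[1,1,0]+[0,0,.084]))
pts=np.array([proj(T,K,p+.02*np.array([np.cos(t),np.sin(t),0])) for t in np.linspace(0,6.28,60)])
im=cv2.convertScaleAbs(im,alpha=1.5)
cv2.polylines(im,[pts.round().astype(int)],True,(0,0,255),1)
cv2.imwrite("pics/w4.png",cv2.resize(im[250:450,200:440],None,fx=3,fy=3))
E
```

```text
[0.5635842  0.02594552 0.11292853] [[ 1.870e-01 -1.700e-03  9.824e-01]
 [-9.824e-01  1.000e-04  1.870e-01]
 [-4.000e-04 -1.000e+00 -1.600e-03]] [-0.086  0.035  1.87  -0.     1.238 -0.274] 0.694895950446223 [ 0.63277755 -0.83903198 -0.87122933] [-0.03867237  0.00228786 -0.01342997] 10.7
[320.88170089 314.94789683] [318.80049871 314.28019225]
```

View pics/w4.png

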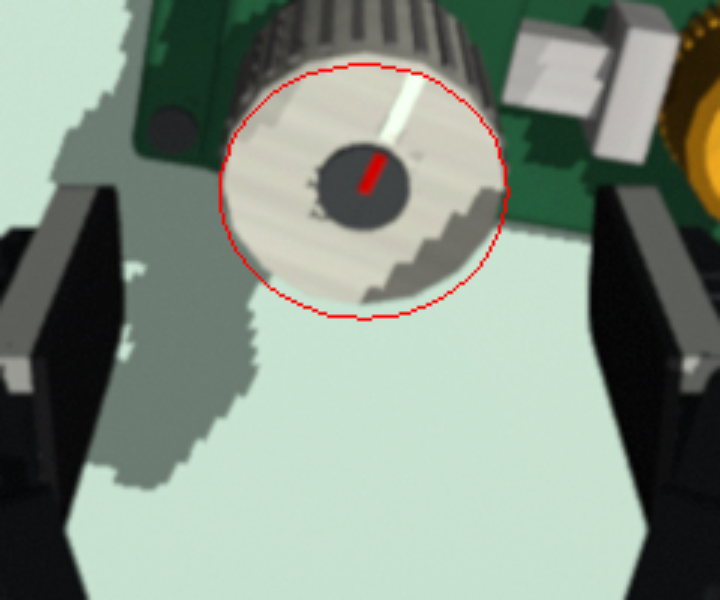

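Knob top at crop (364,182), lines aligned, so its centre is about (0.5644, 0.0270). That needs −0.7 mm along tool x and +1 mm along tool z. I go down and start closing lightly.

Request:
apply_moves(
  moves=[
    [-0.4, -0.7, 10, 1, 0, 0, 0],
    [-0.4, 0, 15, 0, 0, 0, 0],
    [-0.4, 0, 15, 0, 0, 0, 0],
    [-0.2, 0, 0, 0, 0, 0, 0],
    [0.0, 0, 0, 0, 0, 0, 0],
    [0.03, 0, 0, 0, 0, 0, 0],
    [0.03, 0, 0, 0, 0, 0, 0],
  ],
)

```text
time: 11.45
tool_pos: [0.5652, 0.0267, 0.074]
tool_rot: [0.545, -0.545, 0.451, -0.451]
contact_force: [-0.8, -0.1, -0.6]
gripper_width: 0.483
```

Request:
apply_moves(
  moves=[
    [0.05, 0, 0, 0, 0, 0, 0],
    [0.05, 0, 0, 0, 0, 0, 0],
  ],
)

```text
time: 11.65
tool_pos: [0.5648, 0.0267, 0.074]
tool_rot: [-0.545, 0.545, -0.451, 0.451]
contact_force: [-2.6, 0.2, 2.2]
gripper_width: 0.476
```

Request:
apply_moves(
  moves=[
    [0.05, 0, 0, -0.5, 0, 0, 0],
    [0.05, 0, 0, 0, 0, 0, 0],
  ],
)

```text
time: 11.85
tool_pos: [0.5647, 0.0267, 0.0737]
tool_rot: [0.545, -0.545, 0.451, -0.451]
contact_force: [-0.3, -0.9, 0.5]
gripper_width: 0.473
```

Request:
apply_moves(
  moves=[
    [0.06, 0, 0, 0, 0, 0, 0],
    [0.06, 0, 0, 0, 0, 0, 0],
  ],
)

```text
time: 12.05
tool_pos: [0.5645, 0.0267, 0.0735]
tool_rot: [0.545, -0.545, 0.451, -0.451]
contact_force: [-1.1, -0.8, 1.2]
gripper_width: 0.47
```

```bash
python3 - <<'E'
from h import *
s=manip.state(); print(s["contact_force"],s["ft_torque"],s["gripper_width"],s["tool_pos"])
E
```

```text
[-1.10891199 -0.83762032  1.16227591] [-0.04030137  0.13609399  0.0047851 ] 0.4695493446926809 [0.56451103 0.02672065 0.07354326]
```

Balanced, with lateral force of about 1 N. Light grip and a small test turn.

Request:
apply_moves(
  moves=[
    [0.065, 0, 0, 0, 0, 0, 0],
    [0.065, 0, 0, 0, 0, 5, 0],
    [0.065, 0, 0, 0, 0, 5, 0],
    [0.065, 0, 0, 0, 0, 5, 0],
  ],
)

```text
time: 12.45
tool_pos: [0.5645, 0.0267, 0.0734]
tool_rot: [-0.48, 0.48, -0.519, 0.519]
contact_force: [-0.1, -0.5, -0.7]
gripper_width: 0.469
```

```bash
cat > st.py <<'E'
from h import *
import sys
im,T,K,s=wcam(); print(s["time"],s["contact_force"].round(2),s["ft_torque"].round(3),round(s["gripper_width"],4),s["tool_pos"].round(4),s["joint_pos"][5].round(3))
z=q2m(s["tool_rot"])[:,2]; print("yaw",np.degrees(np.arctan2(z[1],z[0])).round(2))
p=np.array([.5645,.0270,.084])
# rectify knob top: metric patch in world, 60mm -> 600 px, up=+x, left=+y
w=np.float32([[-.03,-.03],[.03,-.03],[.03,.03],[-.03,.03]])
src=np.float32([proj(T,K,p+[a,b,0]) for a,b in w]); dst=np.float32([[(.03-b)*10000*.667,(.03-a)*10000*.667] for a,b in w])
r=cv2.warpPerspective(im,cv2.getPerspectiveTransform(src,dst),(400,400),flags=cv2.INTER_CUBIC)
cv2.imwrite(f"pics/{sys.argv[1]}.png",cv2.convertScaleAbs(r,alpha=1.5)); 
b,g,rr=[r[...,i].astype(float) for i in range(3)]
yy,xx=np.mgrid[:400,:400]
red=(rr>1.8*g)&(rr>50)&((xx-200)**2+(yy-200)**2<80**2)
hy,hx=np.nonzero(red); 
dark=(r.max(2)<60)&((xx-200)**2+(yy-200)**2<80**2)|red
m=cv2.morphologyEx(dark.astype(np.uint8),cv2.MORPH_OPEN,np.ones((9,9)))
n,l,stt,cc=cv2.connectedComponentsWithStats(m); 
k=1+np.argmax(stt[1:,4]) if n>1 else 0; print("spindle",cc[k],stt[k])
c=np.array([stt[k,0]+stt[k,2]/2,stt[k,1]+stt[k,3]/2]) # bbox centre
print("red n",len(hx),"ang cw from up",np.degrees(np.arctan2(hx.mean()-c[0],-(hy.mean()-c[1]))).round(1))
# white: brightest by angle in annulus
ri=np.linspace(65,110,40)
mn=r.min(2).astype(np.float32); A=np.arange(0,360,1.); prof=[]
for a in A:
    t=np.radians(a); X=(c[0]+ri*np.sin(t)).astype(np.float32)[None]; Y=(c[1]-ri*np.cos(t)).astype(np.float32)[None]
    prof.append(cv2.remap(mn,X,Y,cv2.INTER_LINEAR).mean())
prof=np.array(prof); loc=prof-cv2.blur(np.tile(prof,3)[None].astype(np.float32),(41,1))[0,360:720]
o=np.argsort(-loc)[:6]; print("white cand",[(int(A[i]),round(float(loc[i]),1)) for i in o])
E
python3 st.py k1
```

```text
12.45 [-0.11 -0.49 -0.68] [-0.029  0.12   0.05 ] 0.4692 [0.5645 0.0267 0.0734] -0.007
yaw -4.42
spindle [199.46522491 202.70259516] [ 156  162   88   82 5780]
red n 702 ang cw from up -71.2
white cand [(282, 27.5), (283, 27.3), (284, 27.3), (281, 27.2), (285, 27.2), (286, 27.2)]
```

View pics/k1.png

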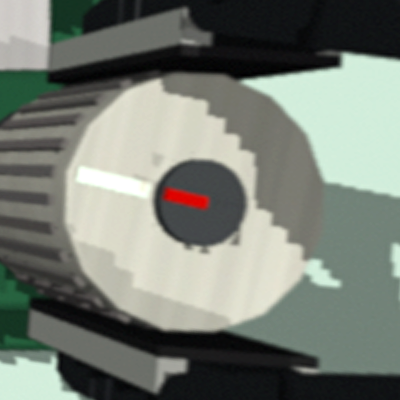

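The knob hasn't moved (white and red both at about −76°). The grip slipped at 0.05 N·m, so I increase it slightly.

Request:
apply_moves(
  moves=[
    [0.075, 0, 0, 0, 0, 0, 0],
    [0.075, 0, 0, 0, 0, 0, 0],
    [0.075, 0, 0, 0, 0, 5, 0],
    [0.075, 0, 0, 0, 0, 5, 0],
  ],
)

```text
time: 12.9
tool_pos: [0.5645, 0.0267, 0.0735]
tool_rot: [-0.434, 0.434, -0.558, 0.559]
contact_force: [0.8, -0.1, -0.9]
gripper_width: 0.465
```

```bash
python3 st.py k2
```

```text
12.9 [ 0.79 -0.09 -0.91] [-0.089 -0.037  0.034] 0.4645 [0.5645 0.0267 0.0735] 0.166
yaw -14.34
spindle [199.72645429 202.91395429] [ 155  161   89   84 5776]
red n 706 ang cw from up -61.6
white cand [(291, 27.3), (295, 27.0), (292, 27.0), (294, 26.7), (293, 26.6), (296, 26.5)]
```

The knob follows (9.6° for 10°), with no slip. I continue.

Request:
apply_moves(
  moves=[
    [0.073, 0, 0, 0, 0, 5, 0],
    [0.073, 0, 0, 0, 0, 5, 0],
    [0.073, 0, 0, 0, 0, 5, 0],
    [0.073, 0, 0, 0, 0, 5, 0],
    [0.073, 0, 0, 0, 0, 5, 0],
    [0.073, 0, 0, 0, 0, 5, 0],
    [0.073, 0, 0, 0, 0, 5, 0],
    [0.073, 0, 0, 0, 0, 5, 0],
  ],
)

```text
time: 13.75
tool_pos: [0.5647, 0.0266, 0.0735]
tool_rot: [-0.217, 0.217, -0.673, 0.673]
contact_force: [0.9, -0.1, -0.4]
gripper_width: 0.464
```

```bash
python3 st.py k3
```

```text
13.75 [ 0.9  -0.14 -0.44] [-0.111 -0.089  0.048] 0.4638 [0.5647 0.0266 0.0735] 0.863
yaw -54.27
spindle [199.44251476 203.53977075] [ 156  160   87   88 5758]
red n 704 ang cw from up -22.8
white cand [(331, 27.6), (335, 27.5), (332, 27.3), (333, 27.2), (334, 27.1), (330, 26.6)]
```

Request:
apply_moves(
  moves=[
    [0.073, 0, 0, 0, 0, 5, 0],
    [0.073, 0, 0, 0, 0, 5, 0],
    [0.073, 0, 0, 0, 0, 5, 0],
    [0.073, 0, 0, 0, 0, 5, 0],
    [0.073, 0, 0, 0, 0, 5, 0],
    [0.073, 0, 0, 0, 0, 5, 0],
  ],
)

```text
time: 14.4
tool_pos: [0.5647, 0.0265, 0.0735]
tool_rot: [-0.036, 0.035, -0.706, 0.706]
contact_force: [1.4, -0.7, -1.4]
gripper_width: 0.466
```

```bash
python3 st.py k4
```

```text
14.4 [ 1.42 -0.65 -1.45] [-0.276 -0.18   0.022] 0.4663 [0.5647 0.0265 0.0735] 1.385
yaw -84.2
spindle [198.82042649 205.04040404] [ 156  159   85   92 6237]
red n 703 ang cw from up 7.6
white cand [(0, 26.3), (1, 24.9), (2, 23.7), (5, 23.6), (4, 23.5), (3, 23.3)]
```

Request:
apply_moves(
  moves=[
    [0.073, 0, 0, 0, 0, 5, 0],
    [0.073, 0, 0, 0, 0, 5, 0],
    [0.073, 0, 0, 0, 0, 5, 0],
  ],
)

```text
time: 14.75
tool_pos: [0.5647, 0.0264, 0.0735]
tool_rot: [0.056, -0.057, -0.705, 0.705]
contact_force: [0.5, -2.1, -1.1]
gripper_width: 0.462
```

```bash
python3 st.py k5
```

```text
14.75 [ 0.5  -2.1  -1.08] [-0.28  -0.186  0.054] 0.4622 [0.5647 0.0264 0.0735] 1.646
yaw -99.15
spindle [199.051286   204.15539812] [ 154  159   90   92 6493]
red n 601 ang cw from up 17.8
white cand [(320, 29.2), (321, 28.6), (319, 28.5), (318, 27.0), (322, 26.5), (15, 25.4)]
```

View pics/k5.png

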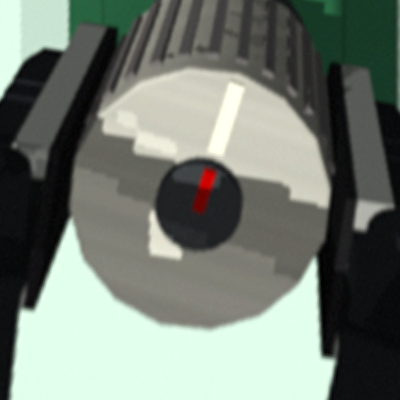

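White is at about 17.5° and red at about 14.5°, so the jaw has just stopped on the barrel and the clutch is starting to slip (about 3°). I go on in small steps.

Request:
apply_moves(
  moves=[
    [0.075, 0, 0, 0, 0, 4, 0],
    [0.075, 0, 0, 0, 0, 4, 0],
  ],
)

```text
time: 15.0
tool_pos: [0.5647, 0.0264, 0.0735]
tool_rot: [0.105, -0.105, -0.699, 0.699]
contact_force: [1.8, -2.1, -2.4]
gripper_width: 0.463
```

```bash
python3 st.py k6
```

```text
15.0 [ 1.77 -2.11 -2.43] [-0.323 -0.25   0.085] 0.4627 [0.5647 0.0264 0.0735] 1.784
yaw -107.06
spindle [198.89908392 203.8105792 ] [ 154  157   90   95 6768]
red n 514 ang cw from up 23.4
white cand [(23, 25.8), (27, 25.7), (24, 25.5), (26, 25.5), (25, 25.3), (28, 24.9)]
```

Request:
apply_moves(
  moves=[
    [0.075, 0, 0, 0, 0, 4, 0],
  ],
)

```text
time: 15.15
tool_pos: [0.5647, 0.0264, 0.0735]
tool_rot: [0.129, -0.129, -0.695, 0.695]
contact_force: [1.5, -2.2, -1.7]
gripper_width: 0.468
```

```bash
python3 st.py k7
```

```text
15.15 [ 1.45 -2.21 -1.65] [-0.371 -0.282  0.091] 0.4681 [0.5647 0.0264 0.0735] 1.853
yaw -111.0
spindle [198.25716781 204.17799447] [ 153  157   91   95 6871]
red n 514 ang cw from up 22.9
white cand [(29, 29.4), (30, 29.4), (28, 29.3), (27, 29.1), (31, 29.1), (32, 27.7)]
```

Red has stopped while white goes on: slip is about 8–10° and torque is rising to 0.09. I continue through the click at 15°.

Request:
apply_moves(
  moves=[
    [0.075, 0, 0, 0, 0, 4, 0],
  ],
)

```text
time: 15.3
tool_pos: [0.5647, 0.0264, 0.0735]
tool_rot: [0.153, -0.153, -0.69, 0.691]
contact_force: [2.1, -3.6, -2.4]
gripper_width: 0.461
```

```bash
python3 st.py k8
```

```text
15.3 [ 2.11 -3.64 -2.43] [-0.402 -0.209  0.085] 0.4609 [0.5647 0.0264 0.0735] 1.923
yaw -115.0
spindle [197.97389148 204.01677363] [ 153  157   91   95 6856]
red n 523 ang cw from up 19.5
white cand [(30, 35.7), (31, 35.5), (32, 32.6), (29, 30.8), (33, 30.3), (34, 28.2)]
```

Request:
apply_moves(
  moves=[
    [0.075, 0, 0, 0, 0, 4, 0],
  ],
)

```text
time: 15.45
tool_pos: [0.5647, 0.0264, 0.0735]
tool_rot: [0.177, -0.177, -0.684, 0.685]
contact_force: [2.0, -3.0, -3.0]
gripper_width: 0.468
```

```bash
python3 st.py k9
```

```text
15.45 [ 2.   -3.03 -3.02] [-0.486 -0.259  0.051] 0.4678 [0.5647 0.0264 0.0735] 1.993
yaw -119.0
spindle [197.88563479 203.94933372] [ 153  157   91   95 6829]
red n 530 ang cw from up 17.0
white cand [(38, 29.0), (39, 29.0), (37, 28.4), (35, 27.9), (34, 27.8), (36, 27.7)]
```

Request:
apply_moves(
  moves=[
    [0.075, 0, 0, 0, 0, 4, 0],
  ],
)

```text
time: 15.6
tool_pos: [0.5646, 0.0263, 0.0735]
tool_rot: [0.201, -0.201, -0.678, 0.678]
contact_force: [1.9, -3.3, -2.3]
gripper_width: 0.465
```

```bash
python3 st.py k10; python3 -c "
import cv2,numpy as np
cv2.imwrite('pics/kk.png',np.hstack([cv2.imread('pics/k7.png'),cv2.imread('pics/k10.png')]))"
```

```text
15.6 [ 1.86 -3.3  -2.3 ] [-0.546 -0.304  0.065] 0.4654 [0.5646 0.0263 0.0735] 2.062
yaw -123.0
spindle [197.77092835 203.88377225] [ 152  157   92   94 6797]
red n 537 ang cw from up 16.8
white cand [(218, 25.6), (217, 25.1), (219, 24.7), (216, 24.0), (220, 23.0), (215, 22.4)]
```

View pics/kk.png

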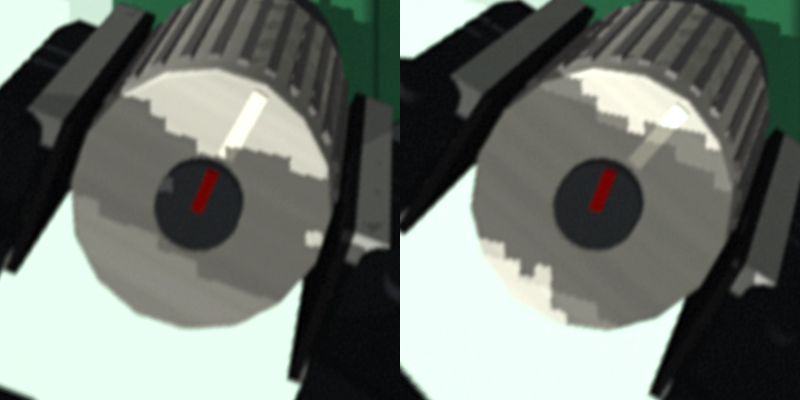

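White is at about 41.5° and red at about 16°, a slip of about 25° (0.44 rad). Torque rose to 0.09 and then dropped to 0.05. That is exactly one click, so I let go and rise.

Request:
apply_moves(
  moves=[
    [0.04, 0, 0, 0, 0, 0, 0],
    [-0.1, 0, 0, 0, 0, 0, 0],
    [-0.4, 0, 0, 0, 0, 0, 0],
    [-0.4, 0, 0, 0, 0, 0, 0],
    [-0.4, 0, -20, 0, 0, 0, 0],
    [-0.4, 0, -35, 0, 0, 0, 0],
    [-0.4, 0, -40, 0, 0, 0, 0],
    [-0.4, 0, -40, 0, 0, 0, 0],
    [-0.4, 40, 0, 0, 0, 0, 0],
    [-0.4, 0, 0, 0, 0, 0, 0],
    [-0.4, 0, 0, 0, 0, 0, 0],
  ],
)

```text
time: 16.75
tool_pos: [0.5305, 0.049, 0.2084]
tool_rot: [0.202, -0.202, -0.678, 0.678]
contact_force: [-0.6, -0.8, 0.1]
gripper_width: 0.698
```

```bash
python3 st.py k11; python3 - <<'E'
from h import *
im,T,K,s=wcam()
u,v=proj(T,K,[.605,.026,.04]).round().astype(int); print(u,v,proj(T,K,[.565,.027,.084]),proj(T,K,[.647,.0255,.04]))
a=cv2.convertScaleAbs(im,alpha=1.5)
cv2.imwrite("pics/fin.png",np.hstack([cv2.resize(a[max(0,v-100):v+100,max(0,u-100):u+100],(400,400),interpolation=cv2.INTER_CUBIC),cv2.imread("pics/k11.png")]))
E
```

```text
16.75 [-0.56 -0.78  0.12] [-0.043 -0.009  0.048] 0.6983 [0.5305 0.049  0.2084] 2.101
yaw -123.13
spindle [198.92778316 204.4214908 ] [ 159  163   81   82 5165]
red n 748 ang cw from up 14.7
white cand [(39, 23.7), (40, 23.7), (38, 23.2), (41, 22.8), (37, 21.5), (42, 20.7)]
287 112 [318.01891517 174.00996617] [250.81811474  55.29425208]
```

View pics/fin.png

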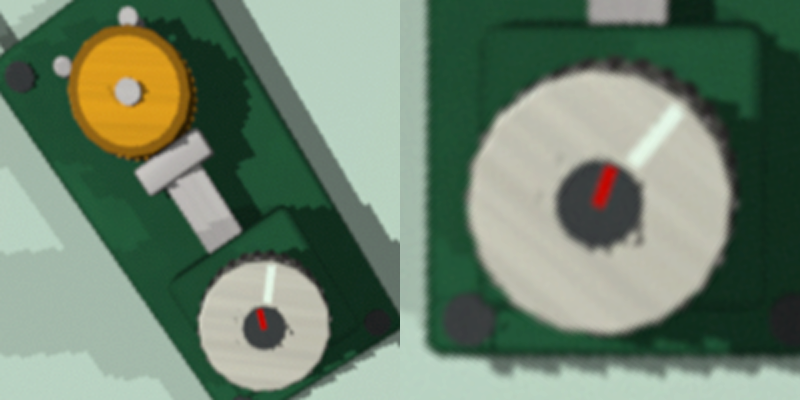

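The final view shows the barrel upright, touching both pins and the jaw. White is at about 40° and red at about 14.7°, so the slip is about 25° (0.44 rad): one click. The gripper is clear.

```bash
python3 -c "
from plant import manip
print(manip.job_done())"
```

```text
the job is handed in; nothing more can be done
None
```

The barrel is clamped upright in the green vice, against both stop pins and the jaw. The job was handed in at about 17 s of the 72 s allowed.

- **Barrel:** I took the leftmost of the three drums, stood it in the nest about 3 mm clear of the pins, and let go.
- **Knob:** I turned it clockwise in one light grasp until the clutch clicked once, then let go and moved clear. My first grip was too light and slipped without turning the knob, so I tightened it slightly.
- **Click check:** The last picture shows the white line about 25° (0.44 rad) past the red one. That is between the clicks at 0.26 and 0.79 rad. The turning torque also rose to about 0.09 N·m and then dropped to 0.05.
- **Uncertain:** The gripper gives no finger-force reading. I estimate 15–20 N per finger on the knob, from how far the fingers closed on the barrel, so it could be close to the 20 N limit. The torque peak I caught was just under the 0.1–0.15 N·m given for a click, probably because I only read it every 4°.
- **Disagreement:** The top and wrist cameras differed by about 1–2 mm on the vice's position. I corrected for this before placing the barrel and gripping the knob.

I saw no contact with the other things on the table, but I took no full-table picture at the end to confirm it.

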